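# Feel for a crossed thread on the red clamp screw

## Task

The screw with the red handle on one of the two blue clamps seems to be cross-threaded. Turn it gently clockwise until you feel it bind, stop there without forcing it (the brass insert it sits in must not be dragged round), then turn it back to about where it stood and let go. Leave the clamp with the black handle alone.

Things in the scene. Friction and masses are not known exactly. Their poses are not given: they have to be found in the camera images.
- red_grip (a point): centre of the red grip bar, on the screw's upright axis, 102 mm above the bench. Bar: 54 mm long along this point's x, 14 mm thick along its y, 26 mm high; white dot on its top at the +x end. It only turns about the upright axis. Beneath: hub 21 mm wide (underside 19 mm below this point), brass insert 29 mm wide (top 31 mm below) in the arm of a blue clamp fixed to the bench.
- red_screw (a joint): turn of the red screw in its brass insert, rad, growing clockwise from above. Starts between -0.1 and 0.35, turns freely (0.03 N m drag) until the crossed threads bind at 0.90: resistance then jumps, and turning on against 0.4 N m only drags the insert round too (this value stays at 0.90). Turning back is free, down to -0.8.
- red_insert (a joint): turn of the brass insert in the clamp, rad, growing clockwise from above; 0 at the start. Still unless the bound screw is forced on. A black line on it is in line with a white line on the clamp while it has not turned.
- black_end (a point): middle of the end face of the black grip bar (white-dot end) on the other clamp, 27 mm from that screw's axis; its x axis points outward along the bar. The black clamp is of the same make and size and must be left alone.
Mind the look-alikes: they are no part of the job. Leave any green look-alike of the part that bears red_grip alone.

How it is judged:
By the outcome, as a careful person would: the job done as asked, in the order asked, and still so for the second after the job is handed in, with the robot touching nothing.
It also fails if it takes over 42 s, if anything falls off the work surface, if the arm or the gripper's body presses on something with over 40 N, if the wrist force passes 120 N, or if a joint passes its speed limit or range.

## Robot

A 6-joint arm with a two-finger parallel gripper is mounted at the origin on a cart in front of the work surface, level with it; the furniture and walls round the work are solid. World frame = base frame: x ahead of the robot, y to its left, z up, the work surface at z = 0. Lengths are in m, angles in rad, forces in N, time in s.
With the tool pointing down it reaches from about 0.275 to 0.75 m from the base axis. Payload 10.2 kg.
Tool frame: the origin (TCP) lies between the finger pads; the fingertips stand 25 mm ahead of it and the grasp point (between the pads) lies 6 mm ahead of it (r.tips_ahead is the distance from the TCP to the fingertips, in m); z points along the fingers, x is the direction in which the jaws open and shut, and the axes are right-handed (so a half turn about z gives the same grasp; the last joint's range is limited). The gripper opens to 85 mm and grips with 20 to 120 N. Pads are 22 mm wide; open, the fingers measure 114 mm over their backs; the gripper's body (76 mm by 85 mm) begins 54 mm behind the grasp point. The pads swing forward as they close: fully open they stand 13 mm farther back than shut.
Start: joints at [-1.516, 0.313, 1.498, -0, 1.331, -0.223], TCP at [0.144, -0.505, 0.256] pointing down, gripper open.
Joint ranges: [-2.94, 2.94], [-0.97, 2.17], [0.19, 2.56], [-1.23, 4.37], [0.02, 3.11], [-2.88, 2.88]. Speed limits (rad/s): [2.39, 2.39, 3.01, 3.14, 3.14, 3.14].

## Interface

Orientations are given as [roll, pitch, yaw] about the fixed x, y, z axes, in that order (R = Rz(yaw) Ry(pitch) Rx(roll)).
In Python, from workcell import r, optics, order, nets gives the robot as it stands.
- The arm moves only by the tool send_rows, never from a script. Its argument "moves" is a list of rows, each an object with "offset": the shift along the tool's x, y, z in m, a list of three; "rotation": the turn, a rotation vector about the tool's x, y, z in rad, a list of three; "hand": the finger opening in m, from 0 to 0.0854. A call has 1 to 12 rows; each row shifts and turns the commanded pose from where the row before left it, along the tool's axes as they then stand; what a row does not reach is not made up. A row lasts 1/8 s, in which the tool goes at most 62.5 mm and 10.7 degrees, less where a joint would pass 70% of its speed; a pose out of reach is approached as far as the arm can. A call is refused whole if a number of a shift passes 0.0625 or a number of a turn 0.188, either way. A call with a gripper value outside its range is refused whole. The fingers move at their own pace and stop on an object; the grip force is fixed at half the most. Time passes only in rows, so rows that do not move let the fingers close. It gives the time, the measured TCP pose, the force and the opening at its end, in the units of the state.
- r.state(): the state, without advancing time (a new reading comes with each control period).
- optics.snapshot(name): name is "scene" or "side" or "wrist"; returns a dict with "pixels" (384x512x3 uint8, blue, green, red), "fx", "fy", "cx", "cy" (pixels), "rvec" (rotation vector, rad) and "tvec" (3), from world to camera coordinates, as OpenCV has them. Camera axes: x right, y down, z forward; pixel columns grow to the right and rows downward; lengths in m; the calibration is good to about 2 mm. A picture is of the moment at which its call begins. There is no depth.
- order.job_done(): hands the job in, once; it reports no verdict.
Trained networks look in a picture, given as the dict that the camera call returned (one of the last four; its "shot" number tells which), for a name from the list of things; names that differ only in an ending like _2 or _b are one class to them, and where a whole thing is asked for, a point or a joint stands for the part that bears it (a point fixed in the world has none). Each returns a list of dicts, best first, with "confidence" (0 to 1); they miss things now and then, are a little off and sometimes report something else, mostly with a low value. They report only what shows in the picture. A call takes as long as a camera call. They do not tell look-alikes from the thing itself.
- nets.search_frame(picture, query): "position" ([column, row] in pixels, amid what is visible of it).
The state is a dict: "time": time; "joint_pos": joint angles; "qd": joint speeds; "joint_efforts": joint torques, N m; "ee_pos": TCP position; "tool_rot": TCP orientation; "ft_force": force on the tool from outside, world axes, zero at the start; "ft_torque": the same for the moment, N m; "width": finger opening in m.
Only numpy, scipy, OpenCV 4.12 (cv2) and the standard library are available. Lean on these libraries where they do the work, as an engineer would, in place of code of your own. Each camera call takes 0.05 s, during which the arm holds its last target.

## Working session

There is one attempt and no reset: what is moved stays moved. The work goes in short steps, Python scripts to look and compute and a tool call to move; the robot and the scene stay as the last step left them, time stands still between calls to the robot, and variables do not carry over. Pictures are saved under pics/ and viewed, and the job is handed in when it is done.

Besides the shell and the picture viewer there is one more tool, called after "Request:" as name(argument=value, ...), one argument or row to a line, values as JSON. send_rows: Moves the arm, as the interface text tells. Its arguments: {"type":"object","properties":{"moves":{"type":"array"}},"required":["moves"]}

```bash
mkdir -p pics; cat > h.py <<'E'
import numpy as np, cv2
from workcell import r, optics, order, nets
def ray(p,px):
    R=cv2.Rodrigues(np.array(p["rvec"],float))[0]; t=np.array(p["tvec"],float).ravel()
    K=np.array([[p["fx"],0,p["cx"]],[0,p["fy"],p["cy"]],[0,0,1]])
    d=R.T@np.linalg.solve(K,[px[0],px[1],1.]); return -R.T@t,d
def atz(p,px,z):
    c,d=ray(p,px); return c+d*(z-c[2])/d[2]
def proj(p,X):
    K=np.array([[p["fx"],0,p["cx"]],[0,p["fy"],p["cy"]],[0,0,1]])
    return cv2.projectPoints(np.array(X,float).reshape(-1,1,3),np.array(p["rvec"],float),np.array(p["tvec"],float),K,None)[0].reshape(-1,2)
E
python3 - <<'E'
from h import *
for n in("scene","side"):
    p=optics.snapshot(n); cv2.imwrite(f"pics/{n}0.png",p["pixels"])
    c,_=ray(p,(0,0)); print(n,c)
    for q in("red_grip","black_end"):
        for d in nets.search_frame(p,q)[:4]: print(q,d, atz(p,d["position"],.102).round(3))
s=r.state(); print(s)
E
```

```text
scene [0.21036252 0.64428347 0.47111498]
red_grip {'position': [295.3, 178.7], 'confidence': 0.93} [ 0.464 -0.129  0.102]
red_grip {'position': [161.8, 236.7], 'confidence': 0.7} [0.582 0.196 0.102]
red_grip {'position': [309.0, 157.3], 'confidence': 0.54} [ 0.478 -0.268  0.102]
black_end {'position': [261.6, 231.7], 'confidence': 0.56} [0.441 0.105 0.102]
side [0.54827813 0.71793715 0.67943226]
red_grip {'position': [233.5, 251.4], 'confidence': 0.7} [0.581 0.192 0.102]
red_grip {'position': [266.4, 120.7], 'confidence': 0.62} [ 0.488 -0.323  0.102]
red_grip {'position': [276.6, 151.3], 'confidence': 0.51} [ 0.47  -0.156  0.102]
black_end {'position': [295.5, 213.6], 'confidence': 0.51} [0.448 0.089 0.102]
{'time': 0.3, 'joint_pos': array([-1.51637001e+00,  3.13085782e-01,  1.49789887e+00, -9.96867597e-06,
        1.33102533e+00, -2.23390393e-01]), 'qd': array([-0.0010489 , -0.00021506,  0.00060939,  0.00062557, -0.00055908,
       -0.00226656]), 'joint_efforts': array([-4.21141010e-05, -4.11771584e+01, -2.59560889e+01, -7.40754513e-05,
        2.00887458e-03, -5.99007009e-06]), 'ee_pos': array([ 0.14397236, -0.50481026,  0.25612414]), 'tool_rot': array([-3.14150964e+00,  4.09101943e-04, -1.29297723e+00]), 'ft_force': array([-0.09757063, -0.29997066, -0.39606464]), 'ft_torque': array([0.03256189, 0.02580209, 0.01460789]), 'width': 0.08546587240836419}
```

View pics/scene0.png

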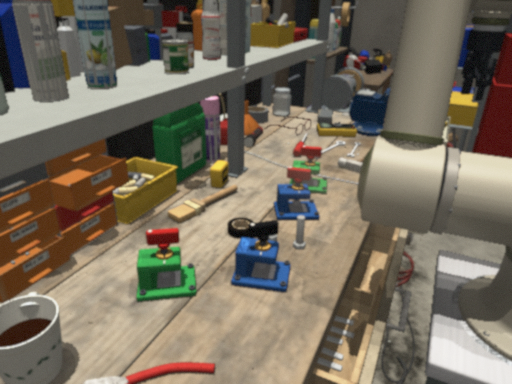

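View pics/side0.png

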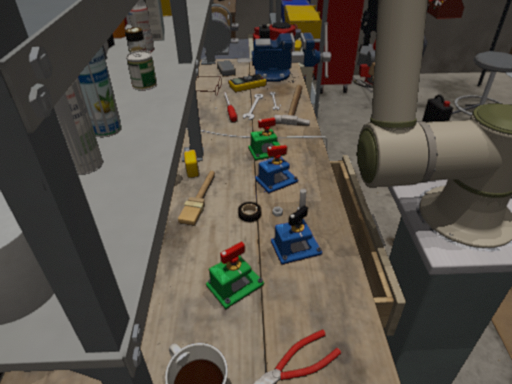

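The red grip on the blue clamp is at scene (295,177) and side (277,153). The two green ones are look-alikes, and the black handle is at about scene (255,229). Next I'll triangulate and zoom in.

```bash
python3 - <<'E'
from h import *
out=[];rays=[]
for n,(u,v) in(("scene",(296,178)),("side",(277,152))):
    p=optics.snapshot(n); im=p["pixels"]
    x0,y0=u-32,v-32
    c=im[y0:y0+64,x0:x0+64]; out.append(cv2.resize(c,(390,390),interpolation=cv2.INTER_CUBIC))
    h=cv2.cvtColor(c,cv2.COLOR_BGR2HSV); m=((h[...,0]<8)|(h[...,0]>172))&(h[...,1]>150)&(h[...,2]>60)
    k,l,st,ce=cv2.connectedComponentsWithStats(m.astype(np.uint8))
    for s,cc in zip(st[1:],ce[1:]):
        if s[4]>15: print(n,s+[x0,y0,0,0,0],cc+[x0,y0])
    j=min(range(1,k),key=lambda j:np.hypot(*(ce[j]-[32,32]))-st[j,4]/10)
    px=ce[j]+[x0,y0]; rays.append(ray(p,px)); print(atz(p,px,.102))
A=0;b=0
for c,d in rays:
    d=d/np.linalg.norm(d);P=np.eye(3)-np.outer(d,d);A=A+P;b=b+P@c
print(np.linalg.solve(A,b))
cv2.imwrite("pics/z1.png",np.hstack(out))
E
```

```text
scene [295 146  26  12 192] [308.03125  150.421875]
scene [289 168  21   4  47] [299.91489362 169.53191489]
[ 0.46034637 -0.12971325  0.102     ]
side [258 120  17  10 113] [266.42477876 123.40707965]
side [267 145  20  13 170] [276.97647059 150.5       ]
[ 0.46913131 -0.16019344  0.102     ]
[ 0.47012223 -0.16938208  0.08925381]
```

View pics/z1.png

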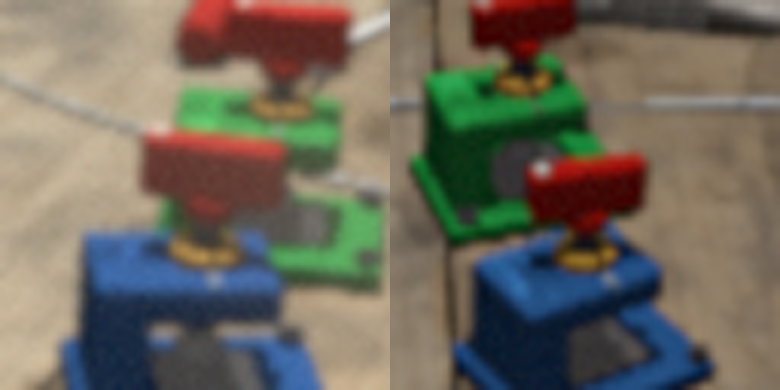

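```bash
python3 - <<'E'
from h import *
ps={n:optics.snapshot(n) for n in("scene","side")}
P={"scene":dict(c=(299.3,173.6)),"side":dict(c=(277.4,150.7))}
rays=[]
for n in ps:
    print(n,atz(ps[n],P[n]["c"],.102)); rays.append(ray(ps[n],P[n]["c"]))
A=0;b=0
for c,d in rays:
    d=d/np.linalg.norm(d);Q=np.eye(3)-np.outer(d,d);A=A+Q;b=b+Q@c
print("tri",np.linalg.solve(A,b))
# side dot and other top end
print("dot",atz(ps["side"],(245+(542-390)/6.09,120+166/6.09),.115), "other top",atz(ps["side"],(245+(640-390)/6.09,120+156/6.09),.115))
print("dot sc",atz(ps["scene"],(264+155/6.09,146+131/6.09),.115))
print(r.tips_ahead)
w=optics.snapshot("wrist");cv2.imwrite("pics/w0.png",w["pixels"])
c,d=ray(w,(256,192));print(c,d,w["fx"])
E
```

```text
scene [ 0.46571108 -0.16016917  0.102     ]
side [ 0.46808271 -0.15917629  0.102     ]
tri [ 0.467382   -0.16425666  0.09942345]
dot [ 0.48814051 -0.15676831  0.115     ] other top [ 0.44522452 -0.16262802  0.115     ]
dot sc [ 0.48804846 -0.15365887  0.115     ]
0.025
[ 0.22089112 -0.48360342  0.37449313] [-0.29910647 -0.10573782 -0.94856383] 287.2366640398792
```

View pics/w0.png

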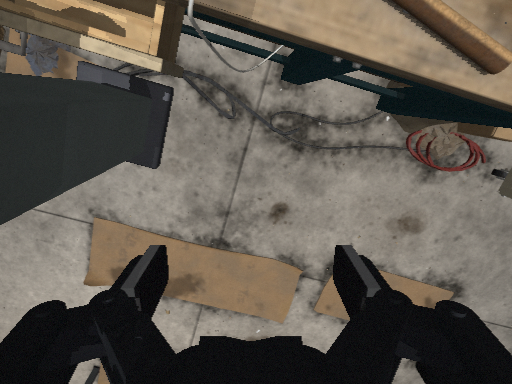

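Request:
send_rows(
  moves=[
    {"offset": [-0.0243, -0.0405, 0], "rotation": [0, 0, 0], "hand": 0.06},
    {"offset": [-0.0243, -0.0405, 0], "rotation": [0, 0, 0], "hand": 0.06},
    {"offset": [-0.0243, -0.0405, 0], "rotation": [0, 0, 0], "hand": 0.06},
    {"offset": [-0.0243, -0.0405, 0], "rotation": [0, 0, 0], "hand": 0.06},
    {"offset": [-0.0243, -0.0405, 0], "rotation": [0, 0, 0], "hand": 0.06},
    {"offset": [-0.0243, -0.0405, 0], "rotation": [0, 0, 0], "hand": 0.06},
    {"offset": [-0.0243, -0.0405, 0], "rotation": [0, 0, 0], "hand": 0.06},
    {"offset": [-0.0243, -0.0405, 0], "rotation": [0, 0, 0], "hand": 0.06},
    {"offset": [-0.0243, -0.0405, 0], "rotation": [0, 0, 0], "hand": 0.06},
    {"offset": [-0.0243, -0.0405, 0], "rotation": [0, 0, 0], "hand": 0.06},
    {"offset": [0, 0, 0], "rotation": [0, 0, 0.127], "hand": 0.06},
    {"offset": [0, 0, 0], "rotation": [0, 0, 0], "hand": 0.06},
  ],
)

```text
time: 2.05
ee_pos: [0.4669, -0.1599, 0.2562]
tool_rot: [3.141, 0.0, -1.418]
ft_force: [-0.3, 0.8, -0.2]
width: 0.0599
```

```bash
python3 - <<'E'
from h import *
w=optics.snapshot("wrist");cv2.imwrite("pics/w1.png",cv2.resize(w["pixels"],(800,600),interpolation=cv2.INTER_CUBIC))
s=r.state();print(s["time"],s["ee_pos"],s["tool_rot"],s["joint_pos"],s["width"],s["ft_torque"])
print(proj(w,[[.467,-.160,.115],[.494,-.156,.115],[.467,-.160,.071]]))
for q in nets.search_frame(w,"red_grip"):print(q,atz(w,q["position"],.115))
E
```

```text
2.1 [ 0.46672312 -0.16020302  0.25628357] [ 3.14154344e+00  3.98102908e-06 -1.41757744e+00] [-5.68559922e-01  2.43340639e-01  1.58961376e+00 -3.05750004e-05
  1.30867783e+00  8.49025439e-01] 0.05985829444233592 [-0.00734128  0.03739694  0.00895055]
[[249.8140233  185.17538896]
 [249.9421899  156.66773197]
 [249.872251   173.30476775]]
{'position': [253.8, 180.6], 'confidence': 0.7} [ 0.47201446 -0.16302522  0.115     ]
{'position': [408.3, 181.2], 'confidence': 0.63} [ 0.4934213  -0.30678948  0.115     ]
```

View pics/w1.png

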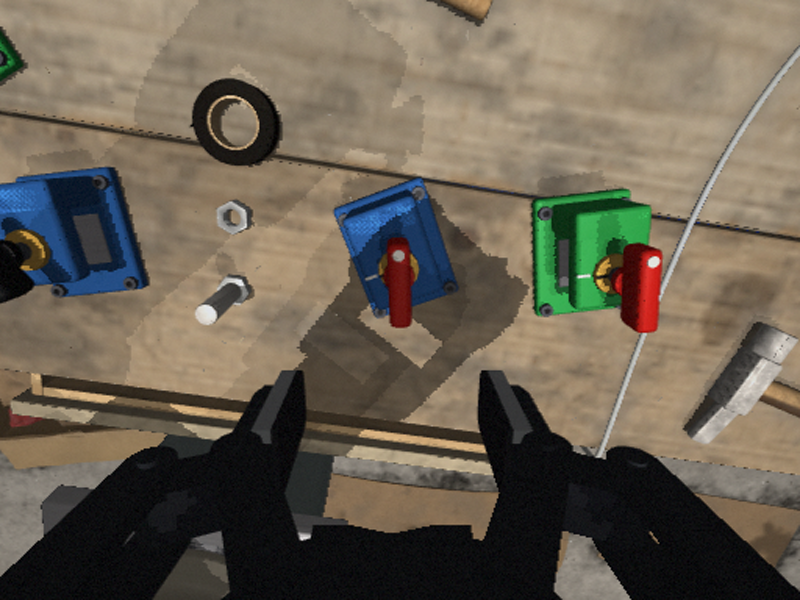

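```bash
python3 - <<'E'
from h import *
w=optics.snapshot("wrist");im=w["pixels"]
x0,y0=205,105;c=im[y0:y0+115,x0:x0+100]
cv2.imwrite("pics/w2.png",cv2.resize(c,None,fx=5.2,fy=5.2,interpolation=cv2.INTER_CUBIC))
h=cv2.cvtColor(c,cv2.COLOR_BGR2HSV); m=((h[...,0]<6)|(h[...,0]>174))&(h[...,1]>170)&(h[...,2]>70)
k,l,st,ce=cv2.connectedComponentsWithStats(m.astype(np.uint8))
for j in range(1,k):
    if st[j,4]>30:
        ys,xs=np.nonzero(l==j);print(st[j]+[x0,y0,0,0,0],ce[j]+[x0,y0],cv2.minAreaRect(np.c_[xs+x0,ys+y0].astype(np.float32)))
E
```

```text
[247 156  17  53 659] [255.06828528 183.17602428] ((255.7341766357422, 181.91741943359375), (52.41679763793945, 15.363543510437012), 87.27368927001953)
```

View pics/w2.png

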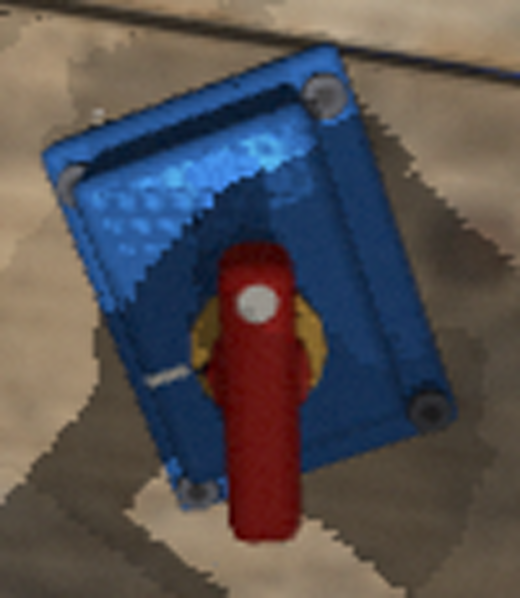

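```bash
python3 - <<'E'
from h import *
w=optics.snapshot("wrist")
f=lambda x,y,z:atz(w,(205+x/5.2,105+y/5.2),z)
a=f(257,270,.115);b=f(264,541,.115);print(a,b,(a+b)/2,np.linalg.norm(a-b),np.arctan2(*(a-b)[1::-1]))
print("widths",np.linalg.norm(f(220,303,.115)-f(295,303,.115)))
print("dot",f(258,303,.115))
print("insert",f(259,350,.071), np.linalg.norm(f(191,350,.071)-f(327,350,.071)))
print("white mark",f(147,382,.071),f(188,372,.071))
s=r.state();print(s["time"],s["ee_pos"],s["tool_rot"][2])
E
```

```text
[ 0.49404922 -0.16079619  0.115     ] [ 0.44354428 -0.17005573  0.115     ] [ 0.46879675 -0.16542596  0.115     ] 0.051346745548199305 0.18132535701101157
widths 0.013303914258513325
dot [ 0.48821485 -0.16189247  0.115     ]
insert [ 0.46858459 -0.16584101  0.071     ] 0.028498882154477018
white mark [ 0.45814617 -0.14356263  0.071     ] [ 0.46161404 -0.15180642  0.071     ]
2.25 [ 0.46657546 -0.16056141  0.25638627] -1.419316385354065
```

Request:
send_rows(
  moves=[
    {"offset": [0, 0, 0], "rotation": [0, 0, -0.028], "hand": 0.06},
    {"offset": [0.005, -0.001, 0.03], "rotation": [0, 0, 0], "hand": 0.06},
    {"offset": [0, 0, 0.05], "rotation": [0, 0, 0], "hand": 0.06},
    {"offset": [0, 0, 0], "rotation": [0, 0, 0], "hand": 0.06},
  ],
)

```text
time: 2.75
ee_pos: [0.4673, -0.1643, 0.1741]
tool_rot: [3.137, 0.004, -1.391]
ft_force: [-0.2, -0.2, 0.1]
width: 0.0601
```

```bash
python3 - <<'E'
from h import *
w=optics.snapshot("wrist");cv2.imwrite("pics/w3.png",cv2.resize(w["pixels"],(800,600),interpolation=cv2.INTER_CUBIC))
s=r.state();print(s["time"],s["ee_pos"],s["tool_rot"],s["width"])
print(proj(w,[[.4686,-.1654,.115]])*800/512)
E
```

```text
2.8 [ 0.46846718 -0.16493263  0.17647883] [ 3.14036259e+00  1.16143886e-03 -1.39136253e+00] 0.05992973609824638
[[393.34928006 342.67685806]]
```

View pics/w3.png

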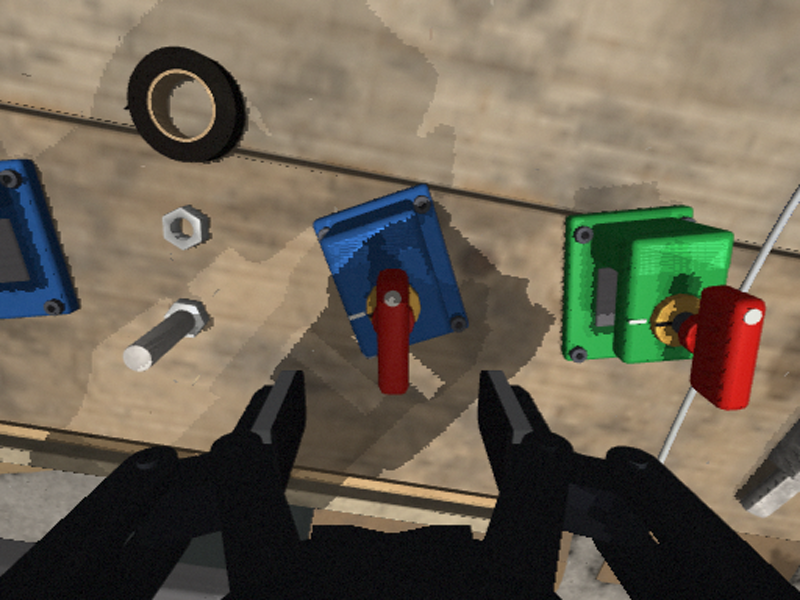

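Request:
send_rows(
  moves=[
    {"offset": [0, 0, 0.03], "rotation": [0, 0, 0], "hand": 0.045},
    {"offset": [0, 0, 0.028], "rotation": [0, 0, 0], "hand": 0.045},
    {"offset": [0, 0, 0], "rotation": [0, 0, 0], "hand": 0.045},
  ],
)

```text
time: 3.18
ee_pos: [0.4689, -0.1651, 0.1191]
tool_rot: [3.141, 0.0, -1.392]
ft_force: [0.4, 1.3, 0.4]
width: 0.0449
```

```bash
python3 - <<'E'
from h import *
w=optics.snapshot("wrist");cv2.imwrite("pics/w4.png",cv2.resize(w["pixels"],(800,600),interpolation=cv2.INTER_CUBIC))
s=r.state();print(s["time"],s["ee_pos"],s["tool_rot"],s["width"],s["ft_force"],s["ft_torque"])
E
```

```text
3.225 [ 0.46941884 -0.16537173  0.12006496] [-3.14014917e+00 -1.37529034e-03 -1.39158275e+00] 0.04493778630362289 [0.22357481 0.09885401 0.64201703] [ 0.03619845  0.02057404 -0.01206779]
```

View pics/w4.png

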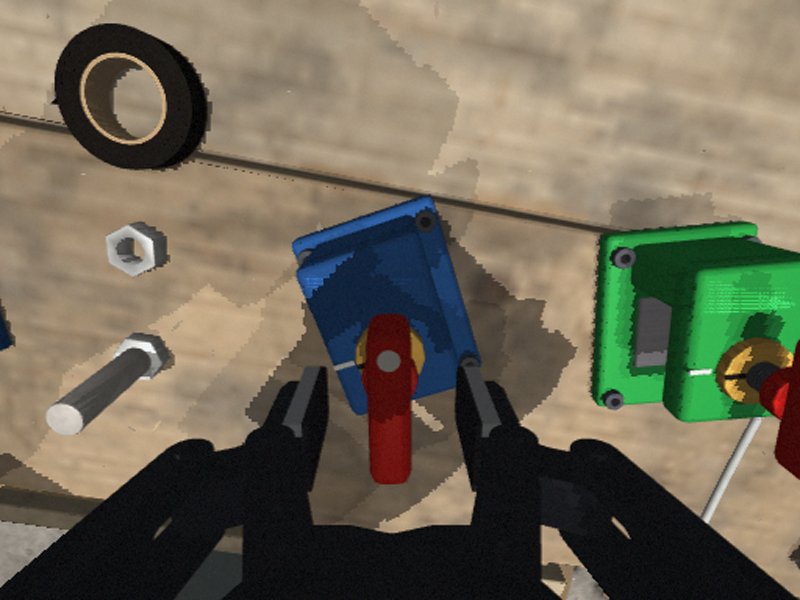

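The bar (column 390) is centred between the fingers (midpoint about 391) and parallel to the pads. Closing.

Request:
send_rows(
  moves=[
    {"offset": [0, 0, 0], "rotation": [0, 0, 0], "hand": 0.025},
    {"offset": [0, 0, 0], "rotation": [0, 0, 0], "hand": 0.012},
    {"offset": [0, 0, 0], "rotation": [0, 0, 0], "hand": 0.008},
    {"offset": [0, 0, 0], "rotation": [0, 0, 0], "hand": 0.008},
  ],
)

```text
time: 3.72
ee_pos: [0.4692, -0.1646, 0.12]
tool_rot: [-3.14, -0.001, -1.392]
ft_force: [-1.0, 4.9, 9.0]
width: 0.0129
```

```bash
cat > st.py <<'E'
from h import *
s=r.state();print(round(s["time"],3),s["ee_pos"].round(4),s["tool_rot"].round(4),round(s["width"],4),s["ft_force"].round(2),s["ft_torque"].round(3),s["joint_pos"][5].round(4),s["joint_efforts"][5].round(3))
E
python3 st.py
```

```text
3.725 [ 0.4692 -0.1646  0.12  ] [-3.1397e+00 -5.0000e-04 -1.3919e+00] 0.0129 [-0.96  4.85  8.98] [ 0.771  0.247 -0.046] 0.8174 -0.011
```

Request:
send_rows(
  moves=[
    {"offset": [0, 0, 0], "rotation": [0, 0, 0.05], "hand": 0.008},
    {"offset": [0, 0, 0], "rotation": [0, 0, 0.05], "hand": 0.008},
    {"offset": [0, 0, 0], "rotation": [0, 0, 0], "hand": 0.008},
  ],
)

```text
time: 4.1
ee_pos: [0.4693, -0.1646, 0.12]
tool_rot: [-3.14, -0.0, -1.492]
ft_force: [-1.7, 4.8, 10.9]
width: 0.0128
```

```bash
python3 st.py
```

```text
4.1 [ 0.4693 -0.1646  0.12  ] [-3.1397e+00 -4.0000e-04 -1.4924e+00] 0.0128 [-1.67  4.79 10.87] [ 0.764  0.314 -0.013] 0.9179 0.179
```

Request:
send_rows(
  moves=[
    {"offset": [0, 0, 0], "rotation": [0, 0, 0.05], "hand": 0.008},
    {"offset": [0, 0, 0], "rotation": [0, 0, 0.05], "hand": 0.008},
    {"offset": [0, 0, 0], "rotation": [0, 0, 0.05], "hand": 0.008},
    {"offset": [0, 0, 0], "rotation": [0, 0, 0.05], "hand": 0.008},
    {"offset": [0, 0, 0], "rotation": [0, 0, 0.05], "hand": 0.008},
    {"offset": [0, 0, 0], "rotation": [0, 0, 0.05], "hand": 0.008},
    {"offset": [0, 0, 0], "rotation": [0, 0, 0], "hand": 0.008},
  ],
)

```text
time: 4.97
ee_pos: [0.4692, -0.1647, 0.12]
tool_rot: [-3.14, 0.0, -1.792]
ft_force: [-1.9, 3.4, 9.2]
width: 0.0126
```

```bash
python3 st.py
```

```text
4.975 [ 0.4692 -0.1647  0.12  ] [-3.1399e+00  1.0000e-04 -1.7924e+00] 0.0126 [-1.91  3.44  9.18] [0.678 0.396 0.047] 1.218 0.18
```

Request:
send_rows(
  moves=[
    {"offset": [0, 0, 0], "rotation": [0, 0, 0.04], "hand": 0.008},
    {"offset": [0, 0, 0], "rotation": [0, 0, 0.04], "hand": 0.008},
    {"offset": [0, 0, 0], "rotation": [0, 0, 0.04], "hand": 0.008},
    {"offset": [0, 0, 0], "rotation": [0, 0, 0], "hand": 0.008},
  ],
)

```text
time: 5.48
ee_pos: [0.4692, -0.1647, 0.12]
tool_rot: [-3.14, 0.0, -1.912]
ft_force: [-2.4, 3.6, 9.4]
width: 0.0125
```

```bash
python3 st.py
```

```text
5.475 [ 0.4692 -0.1647  0.12  ] [-3.1399e+00  2.0000e-04 -1.9122e+00] 0.0125 [-2.37  3.63  9.45] [ 0.697  0.419 -0.025] 1.3378 0.137
```

Request:
send_rows(
  moves=[
    {"offset": [0, 0, 0], "rotation": [0, 0, 0.02], "hand": 0.008},
    {"offset": [0, 0, 0], "rotation": [0, 0, 0], "hand": 0.008},
  ],
)

```text
time: 5.72
ee_pos: [0.4692, -0.1647, 0.12]
tool_rot: [-3.14, 0.0, -1.932]
ft_force: [-2.1, 4.0, 9.9]
width: 0.0122
```

```bash
python3 st.py
```

```text
5.725 [ 0.4692 -0.1647  0.12  ] [-3.1399e+00  2.0000e-04 -1.9320e+00] 0.0122 [-2.07  4.02  9.93] [ 0.727  0.402 -0.019] 1.3576 0.049
```

Request:
send_rows(
  moves=[
    {"offset": [0, 0, 0], "rotation": [0, 0, 0.02], "hand": 0.008},
    {"offset": [0, 0, 0], "rotation": [0, 0, 0], "hand": 0.008},
  ],
)

```text
time: 5.98
ee_pos: [0.4691, -0.1647, 0.12]
tool_rot: [-3.14, 0.0, -1.952]
ft_force: [-2.1, 4.3, 9.9]
width: 0.0126
```

```bash
python3 st.py
```

```text
5.975 [ 0.4691 -0.1647  0.12  ] [-3.1399e+00  3.0000e-04 -1.9520e+00] 0.0126 [-2.08  4.26  9.88] [ 0.726  0.437 -0.063] 1.3776 0.049
```

Request:
send_rows(
  moves=[
    {"offset": [0, 0, 0], "rotation": [0, 0, 0.02], "hand": 0.008},
    {"offset": [0, 0, 0], "rotation": [0, 0, 0], "hand": 0.008},
  ],
)

```text
time: 6.22
ee_pos: [0.4692, -0.1647, 0.12]
tool_rot: [-3.14, 0.0, -1.972]
ft_force: [-2.9, 3.5, 10.0]
width: 0.0128
```

```bash
python3 st.py; python3 - <<'E'
from h import *
w=optics.snapshot("wrist");cv2.imwrite("pics/w5.png",cv2.resize(w["pixels"],(800,600),interpolation=cv2.INTER_CUBIC))
E
```

```text
6.225 [ 0.4692 -0.1647  0.12  ] [-3.1399e+00  3.0000e-04 -1.9720e+00] 0.0128 [-2.93  3.5  10.02] [ 0.674  0.424 -0.   ] 1.3976 0.049
```

View pics/w5.png

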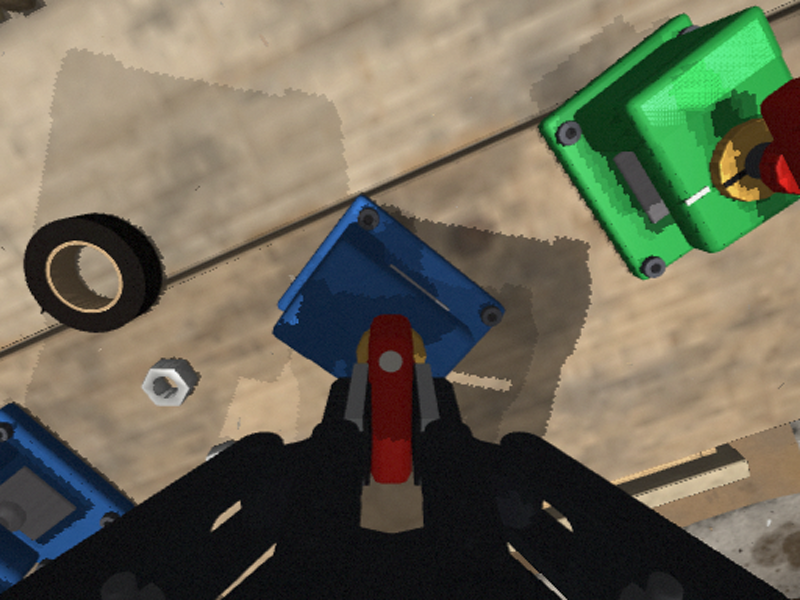

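The bar is turning with the jaws, held straight between the pads at column 390. There is no resistance jump yet.

Request:
send_rows(
  moves=[
    {"offset": [0, 0, 0], "rotation": [0, 0, 0.02], "hand": 0.008},
    {"offset": [0, 0, 0], "rotation": [0, 0, 0], "hand": 0.008},
  ],
)

```text
time: 6.52
ee_pos: [0.4691, -0.1647, 0.12]
tool_rot: [-3.14, 0.0, -1.991]
ft_force: [-1.9, 4.5, 9.8]
width: 0.0128
```

```bash
python3 st.py
```

```text
6.525 [ 0.4691 -0.1647  0.12  ] [-3.1400e+00  1.0000e-04 -1.9912e+00] 0.0128 [-1.91  4.53  9.8 ] [0.666 0.42  0.305] 1.417 0.386
```

The resistance jumped: moment about z went from about 0 to 0.305 N m and the joint 6 effort from 0.05 to 0.39, after 0.60 rad of travel. I'm stopping here and turning back 0.60 rad.

Request:
send_rows(
  moves=[
    {"offset": [0, 0, 0], "rotation": [0, 0, -0.03], "hand": 0.008},
    {"offset": [0, 0, 0], "rotation": [0, 0, -0.05], "hand": 0.008},
    {"offset": [0, 0, 0], "rotation": [0, 0, -0.06], "hand": 0.008},
    {"offset": [0, 0, 0], "rotation": [0, 0, -0.06], "hand": 0.008},
    {"offset": [0, 0, 0], "rotation": [0, 0, -0.06], "hand": 0.008},
    {"offset": [0, 0, 0], "rotation": [0, 0, -0.06], "hand": 0.008},
    {"offset": [0, 0, 0], "rotation": [0, 0, -0.06], "hand": 0.008},
    {"offset": [0, 0, 0], "rotation": [0, 0, -0.06], "hand": 0.008},
    {"offset": [0, 0, 0], "rotation": [0, 0, -0.06], "hand": 0.008},
    {"offset": [0, 0, 0], "rotation": [0, 0, -0.06], "hand": 0.008},
    {"offset": [0, 0, 0], "rotation": [0, 0, -0.04], "hand": 0.008},
    {"offset": [0, 0, 0], "rotation": [0, 0, 0], "hand": 0.008},
  ],
)

```text
time: 8.02
ee_pos: [0.4692, -0.1646, 0.12]
tool_rot: [-3.14, -0.001, -1.391]
ft_force: [-0.9, 4.8, 9.6]
width: 0.0128
```

```bash
python3 st.py
```

```text
8.025 [ 0.4692 -0.1646  0.12  ] [-3.1398e+00 -5.0000e-04 -1.3914e+00] 0.0128 [-0.86  4.8   9.61] [ 0.822  0.245 -0.008] 0.8169 -0.14
```

Back at the starting yaw (-1.391 against -1.392). Opening the fingers and rising.

Request:
send_rows(
  moves=[
    {"offset": [0, 0, 0], "rotation": [0, 0, 0], "hand": 0.02},
    {"offset": [0, 0, 0], "rotation": [0, 0, 0], "hand": 0.035},
    {"offset": [0, 0, 0], "rotation": [0, 0, 0], "hand": 0.045},
    {"offset": [0, 0, 0], "rotation": [0, 0, 0], "hand": 0.045},
    {"offset": [0, 0, -0.03], "rotation": [0, 0, 0], "hand": 0.045},
    {"offset": [0, 0, -0.05], "rotation": [0, 0, 0], "hand": 0.06},
    {"offset": [0, 0, -0.058], "rotation": [0, 0, 0], "hand": 0.06},
    {"offset": [0, 0, 0], "rotation": [0, 0, 0], "hand": 0.06},
    {"offset": [0, 0, 0], "rotation": [0, 0, 0], "hand": 0.06},
  ],
)

```text
time: 9.15
ee_pos: [0.4684, -0.1647, 0.2555]
tool_rot: [3.141, 0.001, -1.392]
ft_force: [-0.2, 0.8, 0.0]
width: 0.0602
```

```bash
python3 st.py; python3 - <<'E'
from h import *
w=optics.snapshot("wrist");im=w["pixels"]
x0,y0=200,105;c=im[y0:y0+115,x0:x0+105]
cv2.imwrite("pics/w6.png",cv2.resize(c,None,fx=5.2,fy=5.2,interpolation=cv2.INTER_CUBIC))
E
```

```text
9.15 [ 0.4684 -0.1647  0.2555] [ 3.1407e+00  9.0000e-04 -1.3920e+00] 0.0602 [-0.18  0.76  0.03] [-0.002  0.036  0.044] 0.8175 -0.0
```

View pics/w6.png

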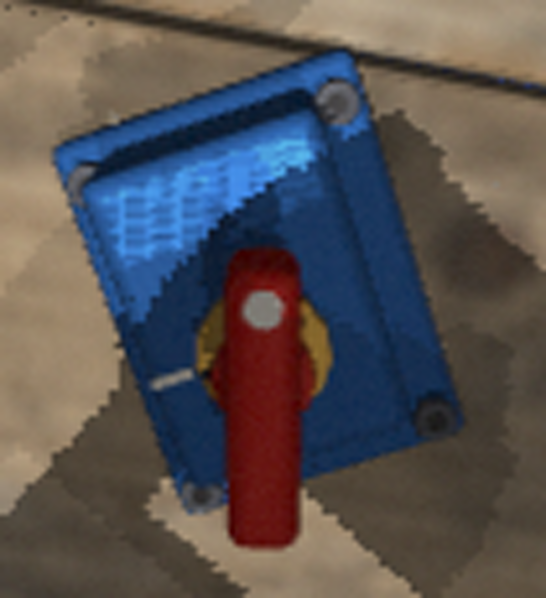

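The bar is back at its starting angle. The black line on the insert (crop ~(203,375)) is still in line with the white line (155,385 to 192,376), and the gripper is clear of everything.

```bash
python3 -c "
from h import *
print(order.job_done())"
```

```text
the job is handed in; nothing more can be done
None
```

I turned the red screw clockwise until it bound, stopped, turned it back to where it stood and let go. The job was handed in at about 9 s of the 42 s allowed.

- **Binding:** after 0.60 rad of travel, the moment about the upright axis jumped from about 0 to about 0.31 N m. That is below the 0.4 N m needed to drag the insert, and I stopped at that step.
- **Return:** I turned it back by the same 0.60 rad. The tool yaw was -1.391 rad after the return, against -1.392 rad at the grasp.
- **Last checks:** the wrist picture shows the bar back at its starting angle. The insert's black line still meets the white line on the clamp, though only a short piece of it shows beside the hub. The wrist force is about 0 with the gripper raised clear.
- **Others:** I went nowhere near the black clamp or the green look-alikes.
- **Disagreement:** the fixed cameras and the wrist camera differed by up to 5 mm on the grip's position. I went by the wrist view relative to the fingers, and the grasp was centred.

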